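Sort the probing bench's leftover parts into their trays

ROBOT

A 6-joint arm with a two-finger parallel gripper is mounted at the origin on the work surface. World frame = base frame: x ahead of the robot, y to its left, z up, the work surface at z = 0. Lengths are in mm, angles in degrees, forces in N, time in s.
With the tool pointing down it reaches from about 275 to 850 mm from the base axis. Payload 19 kg.
Tool frame: the origin (TCP) lies at the very end of the fingers, on their centre line; the grasp point (between the pads) lies 19 mm behind it; z points along the fingers, y is the line along which they close (so a half turn about z gives the same grasp; the last joint's range is limited). The gripper opens to 85 mm and grips with 20 to 120 N. Pads are 22 mm wide; open, the fingers measure 114 mm over their backs; the gripper's body (76 mm by 85 mm) begins 54 mm behind the grasp point. The pads swing forward as they close: fully open they stand 13 mm farther back than shut.
Start: joints at [-70.989, 8.623, 82.357, -0, 89.026, -7.678], TCP at [258.223, -513.718, 192.467] pointing down, gripper open.
Joint ranges: [-160.23, 160.23], [-39.13, 120.54], [6.94, 153.29], [-79.49, 259.48], [9.18, 160.14], [-161.06, 161.06]. Speed limits (degrees/s): [108.29, 108.29, 127.2, 172.46, 172.46, 172.46].

INTERFACE

Orientations are given as a 3x3 rotation matrix whose columns are the frame's x, y, z axes.
In Python, from workcell import sensors, viewer, robot gives the robot as it stands.
- The arm moves only by the tool carry_out, never from a script. Its argument "moves" is a list of rows, each a list of 7 numbers: the shift along the tool's x, y, z in mm, then the turn, a rotation vector about the tool's x, y, z in degrees, then the finger opening in mm, from 0 to 85.4. A call has 1 to 8 rows; each row shifts and turns the commanded pose from where the row before left it, along the tool's axes as they then stand; what a row does not reach is not made up. A row lasts 1/8 s, in which the tool goes at most 62.5 mm and 10.7 degrees, less where a joint would pass 70% of its speed; a pose out of reach is approached as far as the arm can. A call is refused whole if a number of a shift passes 62.5 or a number of a turn 10.7, either way. A call with a gripper value outside its range is refused whole. The fingers move at their own pace and stop on an object; the grip force is fixed at half the most. Time passes only in rows, so rows that do not move let the fingers close. It gives the time, the measured TCP pose, the force, the opening and the grip force at its end, in the units of the state.
- sensors.get_obs(): the state, without advancing time (a new reading comes with each control period).
- viewer.camera(name): name is "scene" or "side" or "wrist"; returns the picture (420x560x3 uint8, red, green, blue); there is no depth.
- viewer.camera_info(name): a dict with "fx", "fy", "cx", "cy" (pixels), "dist_coeffs" ([k1, k2, p1, p2, k3] as OpenCV has them; the pictures are not rectified), "T" (4x4, takes a point from camera to world coordinates). Camera axes: x right, y up, looking along -z (the intrinsics and any distortion apply to the point x, -y, -z); pixel columns grow to the right and rows downward; lengths in mm; the calibration is good to about 2 mm. A picture is of the moment at which its call begins: read the wrist's pose just before it. camera_info takes no time and is no camera call; for the wrist camera it gives the pose at the moment of the call.
- robot.finish_job(): hands the job in; it is judged then, once.
The state is a dict: "clock": time; "joints": joint angles; "joint_velocities": joint speeds; "tau": joint torques, N m; "ee_pos": TCP position; "orientation": TCP orientation; "wrist_force": force on the tool from outside, world axes, zero at the start; "moment": the same for the moment, N m; "width": finger opening in mm; "finger_force": force on a finger pad.
Only numpy, scipy, OpenCV 4.12 (cv2) and the standard library are available. Lean on these libraries where they do the work, as an engineer would, in place of code of your own. Each camera call takes 0.05 s, during which the arm holds its last target. There are 200 camera calls.

TASK

Sort the five loose parts in front of you into the three light grey trays, each into the tray that already has a part of the same kind at its far end. Set each one down flat on the tray floor, the posts upright, the heat sinks fins up and the ring lying flat; do not drop or throw them. Leave the circuit board on its stand and the multimeter where they are.

Things in the scene. Friction and masses are not known exactly. Their poses are not given: they have to be found in the camera images.
- post_a: Board support post: black plastic, round and stepped, standing upright, 62 mm tall: a foot 36 mm in diameter and 20 mm high, above it a shaft 28 mm in diameter with a thin yellow ring. One of two alike. About 90 g. Origin at the centre of its underside, z up along its axis. Grip it by the shaft.
- post_b: Board support post: black plastic, round and stepped, standing upright, 62 mm tall: a foot 36 mm in diameter and 20 mm high, above it a shaft 28 mm in diameter with a thin yellow ring. One of two alike. About 90 g. Origin at the centre of its underside, z up along its axis. Grip it by the shaft.
- heatsink_a: Finned heat sink: bare aluminium, a square block 36 x 36 mm and 30 mm high, its six upright fins running along its own x; it stands fins up and can be gripped squarely across its sides, either way. One of two alike. About 70 g. Origin at the centre of its underside, z up; yaw varies.
- heatsink_b: Finned heat sink: bare aluminium, a square block 36 x 36 mm and 30 mm high, its six upright fins running along its own x; it stands fins up and can be gripped squarely across its sides, either way. One of two alike. About 70 g. Origin at the centre of its underside, z up; yaw varies.
- ferrite_ring: Ferrite ring core: dark grey ring lying flat, 40 mm outside diameter, 22 mm hole, 16 mm high, about 60 g. Origin at the centre of its underside, z up along its axis. Grip it from outside, across the diameter.
- tray_posts: One of three like fixed open trays, light grey plastic: outside 160 mm (own x) x 130 mm (own y) x 22 mm high, walls and floor 5 mm thick (inner floor 5 mm above the origin). Fixed in it at x = +48 mm, y = 0 (the end far from the robot) is a sample of its kind: a standing support post (62 mm tall). The rest of its floor is empty. Origin at the centre of its underside, z up; small yaw.
- tray_heatsinks: One of three like fixed open trays, light grey plastic: outside 160 mm (own x) x 130 mm (own y) x 22 mm high, walls and floor 5 mm thick (inner floor 5 mm above the origin). Fixed in it at x = +48 mm, y = 0 (the end far from the robot) is a sample of its kind: a heat sink, fins up (30 mm tall). The rest of its floor is empty. Origin at the centre of its underside, z up; small yaw.
- tray_ferrites: One of three like fixed open trays, light grey plastic: outside 160 mm (own x) x 130 mm (own y) x 22 mm high, walls and floor 5 mm thick (inner floor 5 mm above the origin). Fixed in it at x = +48 mm, y = 0 (the end far from the robot) is a sample of its kind: a ferrite ring lying flat (16 mm tall). The rest of its floor is empty. Origin at the centre of its underside, z up; small yaw.
- board_stand: Bystander, to be left alone: green circuit board 90 x 70 mm lying level on four thin black legs on a dark steel base plate 110 x 90 mm, 48 mm tall in all, loose on the bench to one side. Origin at the centre of its underside.
- multimeter: Bystander, to be left alone: yellow and black hand multimeter lying on its back, 150 mm long (x) x 75 x 44 mm, loose on the bench to the other side. Origin at the centre of its underside.
Not all that is in view belongs to the job. What is shaped like the heatsink_a but blue is not meant. What is shaped like the heatsink_b but orange is not meant.

How it is judged (in metres and radians):
At the end, for the whole second after the job is handed in: Both posts are in the tray with the sample post, both heat sinks in the tray with the sample heat sink and the ring in the tray with the sample ring: each wholly inside the walls, its underside on the tray floor (within 5 mm), upright within 0.15 rad, and at rest (x of post_a in the frame of tray_posts between -0.07 and 0.07 m and y of post_a in the frame of tray_posts between -0.055 and 0.055 m and z of post_a in the frame of tray_posts between 0 and 0.01 m and angle between each of post_a, post_b, heatsink_a, heatsink_b, ferrite_ring's own z axis and vertical below 0.15 rad and linear speed of each of post_a, post_b, heatsink_a, heatsink_b, ferrite_ring below 0.02 m/s and x of post_b in the frame of tray_posts between -0.07 and 0.07 m and y of post_b in the frame of tray_posts between -0.055 and 0.055 m and z of post_b in the frame of tray_posts between 0 and 0.01 m and x of heatsink_a in the frame of tray_heatsinks between -0.07 and 0.07 m and y of heatsink_a in the frame of tray_heatsinks between -0.055 and 0.055 m and z of heatsink_a in the frame of tray_heatsinks between 0 and 0.01 m and x of heatsink_b in the frame of tray_heatsinks between -0.07 and 0.07 m and y of heatsink_b in the frame of tray_heatsinks between -0.055 and 0.055 m and z of heatsink_b in the frame of tray_heatsinks between 0 and 0.01 m and x of ferrite_ring in the frame of tray_ferrites between -0.07 and 0.07 m and y of ferrite_ring in the frame of tray_ferrites between -0.055 and 0.055 m and z of ferrite_ring in the frame of tray_ferrites between 0 and 0.01 m); the robot touches nothing.
It fails at once if a part dropped or thrown (faster than 0.7 m/s while out of the fingers, as after a fall of 25 mm) ((linear speed of post_a above 0.7 m/s and contact force between the fingers and post_a below 0.05 N) or (linear speed of post_b above 0.7 m/s and contact force between the fingers and post_b below 0.05 N) or (linear speed of heatsink_a above 0.7 m/s and contact force between the fingers and heatsink_a below 0.05 N) or (linear speed of heatsink_b above 0.7 m/s and contact force between the fingers and heatsink_b below 0.05 N) or (linear speed of ferrite_ring above 0.7 m/s and contact force between the fingers and ferrite_ring below 0.05 N)).
It fails at once if board_stand shifted by more than 15 mm (distance of board_stand from where it was at the start of the episode above 0.015 m).
It fails at once if multimeter shifted by more than 15 mm (distance of multimeter from where it was at the start of the episode above 0.015 m).
It also fails if it takes over 125 s, if anything falls off the work surface, if the arm or the gripper's body presses on something with over 40 N, if the wrist force passes 120 N, or if a joint passes its speed limit or range.

## Working session

There is one attempt and no reset: what is moved stays moved. The work goes in short steps, Python scripts to look and compute and a tool call to move; the robot and the scene stay as the last step left them, time stands still between calls to the robot, and variables do not carry over. Pictures are saved under pics/ and viewed, at most 17 in all, crops included, and the job is handed in when it is done.

Besides the shell and the picture viewer there is one more tool, called after "Call:" as name(argument=value, ...) on one line, values as JSON. carry_out: Moves the arm, as the interface text tells. Its arguments: {"type":"object","properties":{"moves":{"type":"array"}},"required":["moves"]}

```bash
mkdir -p pics; ls; python3 - <<'E'
from workcell import sensors, viewer, robot
import cv2,numpy as np
o=sensors.get_obs();print(o['clock'],o['ee_pos'],np.round(o['orientation'],3).tolist(),o['width'])
for n in ('scene','side','wrist'):
    im=viewer.camera(n);cv2.imwrite(f'pics/{n}0.png',im[:,:,::-1])
    i=viewer.camera_info(n);print(n,{k:np.round(v,3).tolist() for k,v in i.items()})
E
```

```text
pics
0.0 [ 258.13889105 -513.47202535  191.88080272] [[0.893, 0.449, -0.0], [0.449, -0.893, 0.001], [0.0, -0.001, -1.0]] 85.17743465399764
scene {'fx': 452.8, 'fy': 452.8, 'cx': 281.355, 'cy': 202.394, 'dist_coeffs': [-0.053, 0.0, 0.0, 0.0, 0.0], 'T': [[0.78, -0.336, 0.528, 1024.333], [0.626, 0.408, -0.664, -644.435], [0.007, 0.849, 0.529, 565.879], [0.0, 0.0, 0.0, 1.0]]}
side {'fx': 433.511, 'fy': 433.511, 'cx': 270.808, 'cy': 207.742, 'dist_coeffs': [-0.048, 0.0, 0.0, 0.0, 0.0], 'T': [[-0.691, 0.443, -0.572, -75.674], [-0.723, -0.402, 0.562, 581.527], [0.019, 0.802, 0.598, 675.619], [0.0, 0.0, 0.0, 1.0]]}
wrist {'fx': 344.71, 'fy': 344.71, 'cx': 282.617, 'cy': 208.732, 'dist_coeffs': [-0.023, 0.0, 0.0, 0.0, 0.0], 'T': [[0.45, 0.862, 0.234, 318.314], [-0.893, 0.434, 0.118, -484.863], [0.0, -0.263, 0.965, 373.36], [0.0, 0.0, 0.0, 1.0]]}
```

View pics/scene0.png

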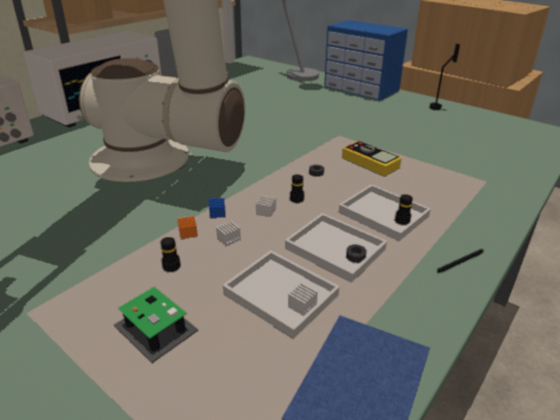

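View pics/side0.png

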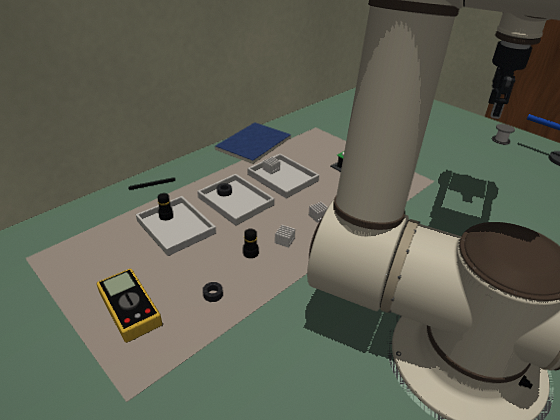

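The scene view shows everything. The posts are at (297,189) and (170,255), the heat sinks at (265,206) and (228,233), and the ring at (317,170). The trays are at (385,210) for posts, (335,245) for ferrites and (280,290) for heat sinks. The decoys are blue (217,208) and orange (187,228). In the side view the arm hides the near half.

```bash
cat > h.py <<'E'
from workcell import sensors, viewer, robot
import cv2,numpy as np
def cast(info,uv,z):
    K=np.array([[info['fx'],0,info['cx']],[0,info['fy'],info['cy']],[0,0,1]])
    p=cv2.undistortPoints(np.array(uv,float).reshape(-1,1,2),K,np.array(info['dist_coeffs'],float)).reshape(-1,2)
    T=np.array(info['T']);d=np.c_[p[:,0],-p[:,1],-np.ones(len(p))]@T[:3,:3].T
    s=(z-T[2,3])/d[:,2];return T[:3,3]+d*s[:,None]
def snap(n,f=None):
    info=viewer.camera_info(n);im=viewer.camera(n)
    if f: cv2.imwrite('pics/'+f,im[:,:,::-1])
    return im,info
def togo(x,y,z):
    o=sensors.get_obs();R=np.array(o['orientation'])
    print('clock',round(o['clock'],2),'tcp',np.round(o['ee_pos'],1),'width',round(o['width'],1),
     'yaw of tool y',round(np.degrees(np.arctan2(R[1,1],R[0,1])),2),'z axis',np.round(R[:,2],4))
    print('togo tool',np.round(R.T@(np.array([x,y,z])-o['ee_pos']),1))
E
python3 - <<'E'
from h import *
i=viewer.camera_info('scene')
for n,uv,z in [('postN',(297,179),62),('postS',(168,242),62),('hsN',(266,203),30),('hsS',(228,229),30),('ring',(317,167),16),('blue',(217,204),30),('orange',(187,223),30),('board',(152,312),48),('mm',(372,155),44),
 ('sp',(405,199),62),('sf',(356,250),16),('sh',(303,294),30)]:
    print(n,np.round(cast(i,[uv],z)[0]))
for n,c in [('tp',[(339,206),(374,188),(429,211),(393,234)]),('tf',[(287,242),(325,217),(385,241),(346,272)]),('th',[(224,290),(270,255),(337,290),(293,327)])]:
    print(n,np.round(cast(i,c,22)[:,:2]).tolist())
E
```

```text
postN [485.  91.  62.]
postS [ 446. -252.   62.]
hsN [464.   5.  30.]
hsS [ 469. -121.   30.]
ring [437. 244.  16.]
blue [382. -67.  30.]
orange [ 388. -159.   30.]
board [ 553. -375.   48.]
mm [539. 348.  44.]
sp [717. 168.  62.]
sf [700.   2.  16.]
sh [ 701. -177.   30.]
tp [[590.0, 109.0], [612.0, 232.0], [757.0, 220.0], [735.0, 89.0]]
tf [[583.0, -70.0], [591.0, 52.0], [733.0, 57.0], [723.0, -74.0]]
th [[584.0, -248.0], [583.0, -123.0], [736.0, -124.0], [728.0, -240.0]]
```

View pics/wrist0.png

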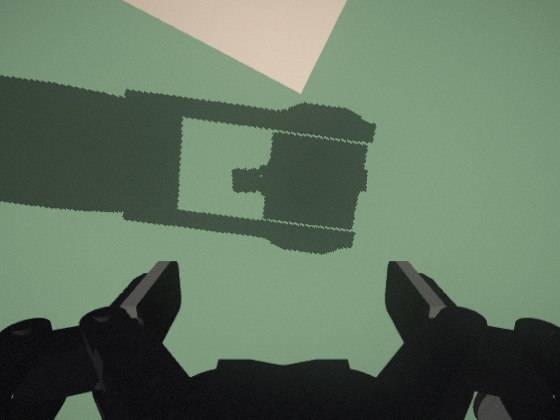

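The wrist view shows only the mat corner and the fingers, and image up is tool +x. I'll straighten the tool and move above the parts.

Call:
carry_out(moves=[[0,0,-40,0,0,8.9,85],[0,0,-40,0,0,8.9,85],[0,0,-30,0,0,8.9,85],[12,-50,0,0,0,0,85],[12,-50,0,0,0,0,85],[12,-50,0,0,0,0,85],[12,-50,0,0,0,0,85],[12,-50,0,0,0,0,85]])

```text
clock: 1.15
ee_pos: [318.3, -262.1, 302.3]
orientation: [[1.0, -0.001, -0.0], [-0.001, -1.0, 0.0], [-0.0, -0.0, -1.0]]
wrist_force: [1.4, -0.1, 0.2]
width: 85.0
finger_force: 0.0
```

Call:
carry_out(moves=[[12,-50,0,0,0,0,85],[12,-50,0,0,0,0,85],[12,-50,0,0,0,0,85],[12,-50,0,0,0,0,85],[12,-50,0,0,0,0,85],[0,0,0,0,0,0,85],[0,0,0,0,0,0,85]])

```text
clock: 2.02
ee_pos: [378.2, -13.9, 302.4]
orientation: [[1.0, 0.001, -0.0], [0.001, -1.0, -0.0], [-0.0, 0.0, -1.0]]
wrist_force: [0.3, 0.9, -0.4]
width: 84.8
finger_force: 0.0
```

```bash
python3 - <<'E'
from h import *
togo(460,0,300);im,i=snap('wrist','w1.png');print(np.round(i['T'],3).tolist())
E
```

```text
clock 2.02 tcp [378.2 -13.9 302.4] width 84.8 yaw of tool y -89.96 z axis [-3.e-04 -1.e-04 -1.e+00]
togo tool [ 81.8 -13.8   2.4]
[[0.001, 0.965, 0.262, 445.458], [-1.0, 0.001, 0.002, -14.817], [0.001, -0.262, 0.965, 483.683], [0.0, 0.0, 0.0, 1.0]]
```

View pics/w1.png

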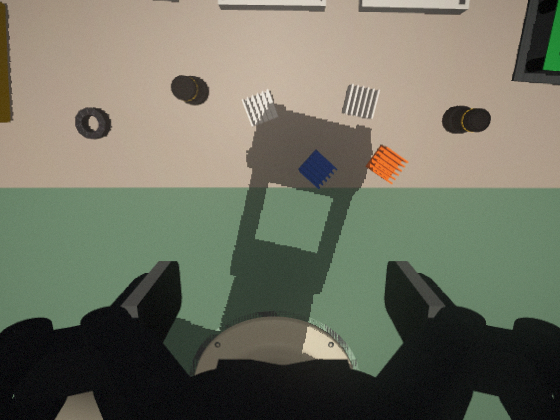

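All five parts are visible: ring (93,122), post tops (184,88) and (482,120), heat sinks (259,106) and (361,101). The decoys are blue (317,168) and orange (388,163), and the tray edges show at the top. Next I'll move forward for the trays and measure both pictures.

Call:
carry_out(moves=[[45,0,0,0,0,0,60],[45,0,0,0,0,0,60],[45,0,0,0,0,0,60],[45,0,0,0,0,0,60],[20,0,0,0,0,0,60],[0,0,0,0,0,0,60]])

```text
clock: 2.82
ee_pos: [578.9, -15.7, 301.3]
orientation: [[1.0, -0.003, -0.002], [-0.003, -1.0, 0.0], [-0.002, -0.0, -1.0]]
wrist_force: [-0.1, -0.5, -0.1]
width: 60.3
finger_force: 0.0
```

```bash
python3 - <<'E'
from h import *
import json
togo(560,0,300);im2,i2=snap('wrist','w2.png')
T1=dict(i2);T1['T']=np.array([[0.001,0.965,0.262,445.458],[-1.0,0.001,0.002,-14.817],[0.001,-0.262,0.965,483.683],[0,0,0,1]])
im=cv2.imread('pics/w1.png');hsv=cv2.cvtColor(im,cv2.COLOR_BGR2HSV)
# heatsinks: grey (low saturation), top face
g=((hsv[...,1]<45)&(hsv[...,2]>60)).astype(np.uint8)
for n,(u,v) in dict(hsN=(259,106),hsS=(361,101)).items():
    m=np.zeros_like(g);m[v-26:v+26,u-26:u+26]=g[v-26:v+26,u-26:u+26]
    m=cv2.morphologyEx(m,cv2.MORPH_CLOSE,np.ones((5,5)))
    c=max(cv2.findContours(m,0,2)[0],key=cv2.contourArea);r=cv2.minAreaRect(c)
    b=cast(T1,cv2.boxPoints(r),30)[:,:2];e=np.diff(np.r_[b,b[:1]],axis=0)
    print(n,np.round(r[0]),'c',np.round(b.mean(0),1),'sides',np.round(np.hypot(*e.T),1),'yaw',np.round(np.degrees(np.arctan2(e[:,1],e[:,0]))%90,1))
d=((hsv[...,2]<75)).astype(np.uint8)
for n,(u,v),w in [('ring',(93,122),25),('postN',(188,88),30),('postS',(467,119),34)]:
    m=np.zeros_like(d);m[v-w:v+w,u-w:u+w]=d[v-w:v+w,u-w:u+w]
    c=max(cv2.findContours(m,0,2)[0],key=cv2.contourArea);print(n,cv2.boundingRect(c))
    if n=='ring':
        k,rr=cv2.minEnclosingCircle(c);print(k,rr,cast(T1,[k],8))
cv2.imwrite('pics/w1c.png',np.vstack([cv2.resize(im[50:175,60:310],(800,400),interpolation=2)[:, :],]))
E
```

```text
clock 2.83 tcp [578.9 -15.7 301.3] width 60.3 yaw of tool y -90.15 z axis [-2.e-03  3.e-04 -1.e+00]
togo tool [-19.  -15.6   1.3]
hsN [258. 106.] c [456.9  14.9] sides [63.4 62.  65.6 62.1] yaw [90.   0.1  0.  88. ]
hsS [357.  98.] c [ 466.1 -109.5] sides [52.9 55.4 53.1 57.1] yaw [88.5 86.9  0.3 86.7]
ring (76, 108, 35, 31)
(93.0, 122.5) 18.200374603271484 [[436.64953655 240.16240403   8.        ]]
postN (171, 76, 38, 29)
postS (442, 106, 49, 27)
```

View pics/w2.png

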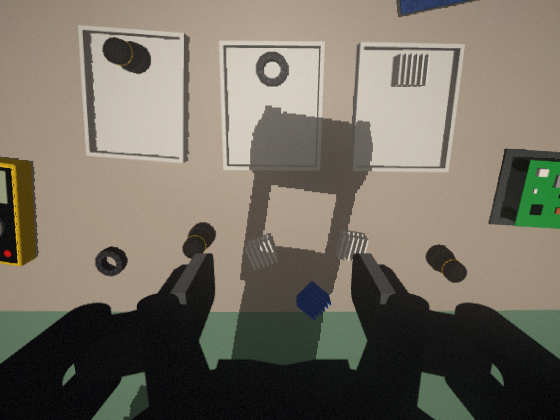

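View pics/w1c.png

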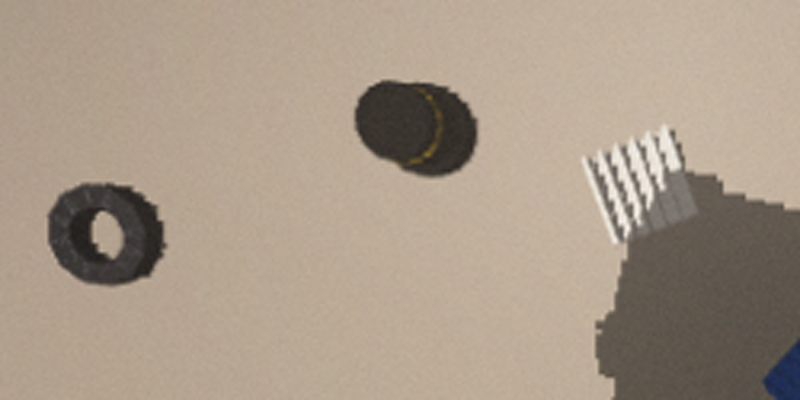

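w2 shows the outer rim corners of the trays, clockwise:
- Posts: (80,27), (189,35), (186,162), (87,156)
- Ferrites: (219,42), (325,42), (322,170), (225,170)
- Heat sinks: (358,44), (464,46), (448,171), (352,170)

In the crop (3.2x, offset 60,50) the ring's top centre is at about (101,233), the post top at about (396,121), and the heat sink's corners at (583,157), (665,125), (697,212), (618,243).

```bash
python3 - <<'E'
from h import *
i2=viewer.camera_info('wrist')
i1=dict(i2);i1['T']=np.array([[0.001,0.965,0.262,445.458],[-1.0,0.001,0.002,-14.817],[0.001,-0.262,0.965,483.683],[0,0,0,1]])
for n,c in [('tp',[(80,27),(189,35),(186,162),(87,156)]),('tf',[(219,42),(325,42),(322,170),(225,170)]),('th',[(358,44),(464,46),(448,171),(352,170)])]:
    b=cast(i2,c,22)[:,:2];e=np.diff(np.r_[b,b[:1]],axis=0)
    print(n,np.round(b).tolist(),'c',np.round(b.mean(0),1),'sides',np.round(np.hypot(*e.T)),'yaw',np.round(np.degrees(np.arctan2(e[:,1],e[:,0])),1))
def o(p):return np.array(p)/3.2+[60,50]
print('samples',np.round(np.r_[cast(i2,[(118,50)],67),cast(i2,[(270,68)],21),cast(i2,[(411,68)],35)],1).tolist())
print('ring',cast(i1,[o((101,233))],16),'postN',cast(i1,[o((396,121))],62),'w2 postN',cast(i2,[(203,234)],62),'postS w1',cast(i1,[(481,120)],62))
b=cast(i1,o([(583,157),(665,125),(697,212),(618,243)]),30)[:,:2];e=np.diff(np.r_[b,b[:1]],axis=0)
print('hsN',b.mean(0),np.round(np.hypot(*e.T)),np.round(np.degrees(np.arctan2(e[:,1],e[:,0]))%90,1))
im=cv2.imread('pics/w1.png');cv2.imwrite('pics/w1d.png',cv2.resize(im[70:195,310:510],(800,500),interpolation=2))
E
```

```text
tp [[751.0, 232.0], [741.0, 98.0], [585.0, 113.0], [593.0, 245.0]] c [667.6 171.8] sides [134. 157. 133. 158.] yaw [-94.5 174.6  86.3  -5. ]
tf [[733.0, 61.0], [732.0, -69.0], [574.0, -70.0], [574.0, 61.0]] c [653.1  -4.3] sides [131. 159. 131. 159.] yaw [ -90.1 -179.8   89.9    0.2]
th [[730.0, -110.0], [729.0, -242.0], [572.0, -241.0], [574.0, -110.0]] c [ 651.2 -175.9] sides [132. 156. 131. 157.] yaw [-9.060e+01  1.795e+02  8.940e+01  1.000e-01]
samples [[716.8, 167.6, 67.0], [702.5, -1.2, 21.0], [701.0, -173.7, 35.0]]
ring [[436.40457804 237.86121026  16.        ]] postN [[476.4843857   99.41884267  62.        ]] w2 postN [[496.91205924  86.31844023  62.        ]] postS w1 [[ 441.08046759 -252.7494978    62.        ]]
hsN [454.73673393  12.76424136] [35. 35. 34. 36.] [20.3 20.7 20.8 21.7]
```

View pics/w1d.png

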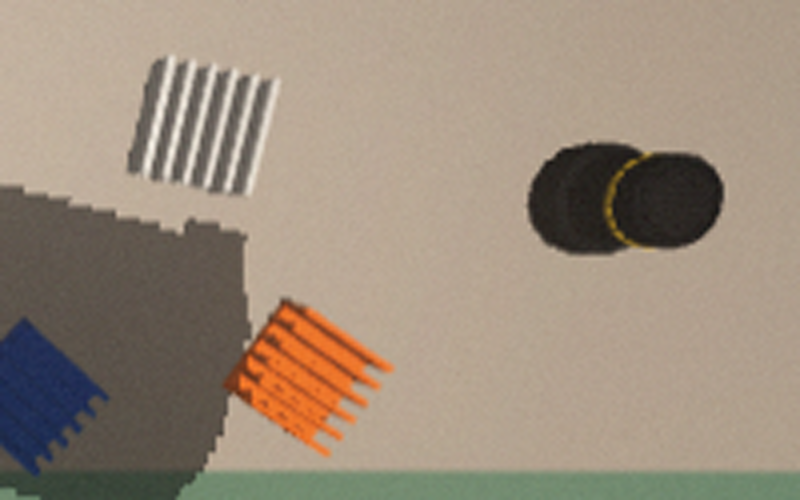

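The second crop (4x, offset 310,70) shows the heat sink's fin-top corners at about (167,55), (281,78), (252,196), (143,176). The post's top disc is at (675,200) and its foot at (581,198). The orange decoy is clear of both.

```bash
python3 - <<'E'
from h import *
i2=viewer.camera_info('wrist')
i1=dict(i2);i1['T']=np.array([[0.001,0.965,0.262,445.458],[-1.0,0.001,0.002,-14.817],[0.001,-0.262,0.965,483.683],[0,0,0,1]])
def o(p):return np.array(p)/3.2+[60,50]
def q(p):return np.array(p)/4+[310,70]
print('postN top',cast(i1,[o((392,118))],62),'foot',cast(i1,[o((435,134))],20),'w2top',cast(i2,[(194,245)],62))
print('postS top',cast(i1,[q((675,200))],62),'foot',cast(i1,[q((581,198))],20))
b=cast(i1,q([(167,55),(281,78),(252,196),(143,176)]),30)[:,:2];e=np.diff(np.r_[b,b[:1]],axis=0)
print('hsS',b.mean(0),np.round(np.hypot(*e.T)),np.round(np.degrees(np.arctan2(e[:,1],e[:,0]))%90,1))
togo(455,13,120)
E
```

```text
postN top [[477.52488614 100.80377566  62.        ]] foot [[474.57808401  95.48129378  20.        ]] w2top [[481.72691394  99.0611276   62.        ]]
postS top [[ 441.05957509 -250.01870123   62.        ]] foot [[ 441.03327185 -242.08987305   20.        ]]
hsS [ 462.30741764 -116.61356428] [37. 37. 36. 37.] [79.6 79.4 80.2 81. ]
clock 2.88 tcp [578.2 -15.3 301.9] width 59.8 yaw of tool y -90.13 z axis [-1.3e-03  2.0e-04 -1.0e+00]
togo tool [-123.  -28.  182.]
```

Call:
carry_out(moves=[[-41,-9,40,0,0,0,60],[-41,-9,40,0,0,0,60],[-41,-10,40,0,0,0,60],[0,0,30,0,0,-10.5,60],[0,0,30,0,0,-10.5,60],[0,0,0,0,0,0,60],[0,0,0,0,0,0,60]])

```text
clock: 3.75
ee_pos: [455.6, 13.8, 124.0]
orientation: [[0.935, 0.353, 0.002], [0.353, -0.935, -0.0], [0.001, 0.001, -1.0]]
wrist_force: [0.1, -0.4, 1.4]
width: 59.8
finger_force: 0.0
```

```bash
python3 - <<'E'
from h import *
togo(455,13,5);snap('wrist','w3.png')
E
```

```text
clock 3.75 tcp [455.6  13.8 124. ] width 59.8 yaw of tool y -69.31 z axis [ 1.6e-03 -1.0e-04 -1.0e+00]
togo tool [ -1.    0.5 119. ]
```

View pics/w3.png

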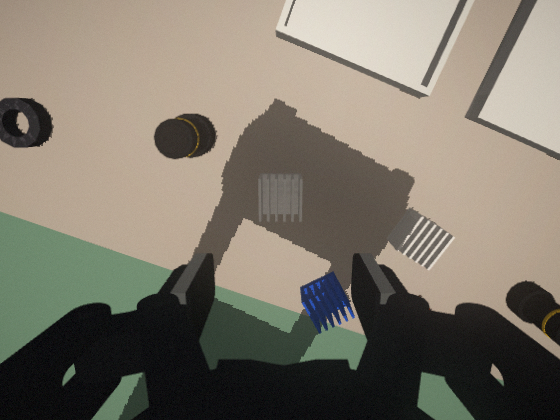

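w3 shows the heat sink at (281,197), square to the fingers and centred between them. The blue decoy (327,300) is about 90 mm behind and clear. Descending and gripping.

Call:
carry_out(moves=[[0,0,40,0,0,0,60],[-1,0,40,0,0,0,60],[0,0,25,0,0,0,60],[0,0,14,0,0,0,60],[0,0,0,0,0,0,60],[0,0,0,0,0,0,30],[0,0,0,0,0,0,25],[0,0,0,0,0,0,25]])

```text
clock: 4.8
ee_pos: [454.7, 13.9, 4.0]
orientation: [[0.934, 0.358, 0.001], [0.358, -0.934, -0.0], [0.001, 0.0, -1.0]]
wrist_force: [-0.1, -0.1, -0.4]
width: 25.0
finger_force: 0.0
```

Call:
carry_out(moves=[[0,0,0,0,0,0,25],[0,0,-10,0,0,0,25],[0,0,-30,0,0,0,25],[0,0,-30,0,0,0,25],[0,0,0,0,0,10.5,25],[0,0,0,0,0,10.5,25],[0,0,0,0,0,0,25]])

```text
clock: 5.68
ee_pos: [454.5, 13.9, 74.1]
orientation: [[1.0, 0.001, 0.001], [0.001, -1.0, 0.0], [0.001, -0.0, -1.0]]
wrist_force: [0.3, -0.4, -0.3]
width: 24.8
finger_force: 0.0
```

```bash
python3 - <<'E'
from h import *
togo(654,-176,14)
E
```

```text
clock 5.67 tcp [454.5  13.9  74.1] width 24.8 yaw of tool y -89.96 z axis [ 6.e-04  0.e+00 -1.e+00]
togo tool [199.3 190.   60.2]
```

The fingers closed on nothing, so I'll look and check the calibration against the TCP.

```bash
python3 - <<'E'
from h import *
im,i=snap('wrist','w4.png');T=i['T'];o=sensors.get_obs()
print(np.round(T,3).tolist())
K=np.array([[i['fx'],0,i['cx']],[0,i['fy'],i['cy']],[0,0,1]])
for dz in (0,-20):
    p=np.linalg.inv(T)@np.r_[o['ee_pos']+[0,0,-dz],1];print('tcp px',K@np.array([p[0],-p[1],-p[2]])/-p[2])
E
```

```text
[[0.001, 0.965, 0.262, 521.575], [-1.0, 0.001, 0.001, 12.964], [0.001, -0.262, 0.965, 255.476], [0.0, 0.0, 0.0, 1.0]]
tcp px [280.44057725 239.61324124   1.        ]
tcp px [280.24310942 253.4519041    1.        ]
```

View pics/w4.png

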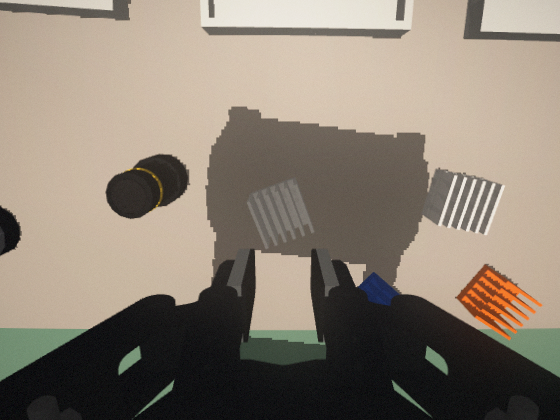

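The gap between the pads in w4 is 59 px for a 25 mm opening, which puts the visible fingertips about 145 mm from the camera instead of the 192 mm the TCP implies. The tips may be higher than reported, so I'll check in the fixed views.

```bash
python3 - <<'E'
from h import *
o=sensors.get_obs();out=[]
for n in ('scene','side'):
    im,i=snap(n);im=im[:,:,::-1].copy();T=np.array(i['T'])
    K=np.array([[i['fx'],0,i['cx']],[0,i['fy'],i['cy']],[0,0,1]]);P=[]
    for d in (0,40):
        p=np.linalg.inv(T)@np.r_[o['ee_pos']+[0,0,d],1]
        uv,_=cv2.projectPoints(np.array([[p[0],-p[1],-p[2]]]),np.zeros(3),np.zeros(3),K,np.array(i['dist_coeffs'],float));P.append(uv.ravel())
    print(n,np.round(P,1));u,v=P[0].astype(int);u0=max(0,u-65);v0=max(0,v-80)
    c=cv2.resize(im[v0:v0+130,u0:u0+130],(400,400),interpolation=cv2.INTER_NEAREST)
    for p,col in zip(P,((0,0,255),(255,0,0))): cv2.circle(c,tuple(int(t) for t in (p-[u0,v0])*400/130),4,col,1)
    out.append(c)
cv2.imwrite('pics/s5.png',np.hstack(out))
E
```

```text
scene [[265.1 183. ]
 [264.9 166.9]]
side [[285.3 216.3]
 [286.  202. ]]
```

View pics/s5.png

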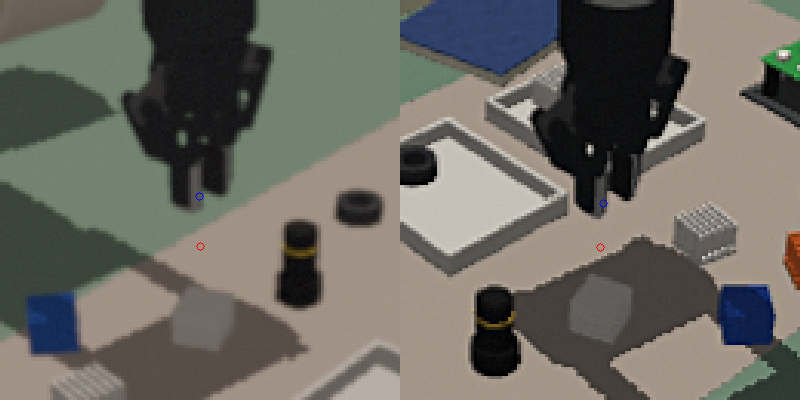

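Both fixed views show the real fingertips about 38 mm above the reported TCP (the 40 mm blue mark lies between the tips), so z needs an offset. The heat sink did not move. I'll retry with reported z = -26, which puts the tips about 12 mm up.

Call:
carry_out(moves=[[1,0,0,0,0,-10.5,60],[0,0,0,0,0,-10.5,60],[0,0,0,0,0,0,60],[0,0,30,0,0,0,60],[0,0,30,0,0,0,60],[0,0,25,0,0,0,60],[0,0,8,0,0,0,60],[0,0,0,0,0,0,60]])

```text
clock: 6.82
ee_pos: [455.4, 13.9, -19.3]
orientation: [[0.934, 0.357, -0.0], [0.357, -0.934, 0.0], [-0.0, -0.0, -1.0]]
wrist_force: [-0.1, -0.8, 0.4]
width: 60.1
finger_force: 0.0
```

Call:
carry_out(moves=[[0,0,7,0,0,0,60],[0,0,0,0,0,0,60],[0,0,0,0,0,0,30],[0,0,0,0,0,0,30],[0,0,0,0,0,0,30],[0,0,0,0,0,0,30]])

```text
clock: 7.58
ee_pos: [455.8, 13.9, -25.9]
orientation: [[0.934, 0.358, 0.001], [0.358, -0.934, -0.0], [0.001, 0.0, -1.0]]
wrist_force: [-1.4, 0.0, 7.5]
width: 34.7
finger_force: 60.7
```

Call:
carry_out(moves=[[0,0,-4,0,0,0,30],[0,0,-8,0,0,0,30],[0,0,-20,0,0,0,30],[0,0,-30,0,0,0,30],[0,0,-30,0,0,0,30],[0,0,0,0,0,10.5,30],[0,0,0,0,0,10.5,30],[0,0,0,0,0,0,30]])

```text
clock: 8.57
ee_pos: [455.5, 13.9, 66.0]
orientation: [[1.0, 0.001, 0.0], [0.001, -1.0, 0.0], [0.0, -0.0, -1.0]]
wrist_force: [0.7, -0.1, 0.2]
width: 34.6
finger_force: 59.8
```

```bash
python3 - <<'E'
from h import *
togo(653,-176,20)
out=[]
for n,(u,v) in (('scene',(262,160)),('side',(287,210))):
    im,_=snap(n);out.append(cv2.resize(im[v-65:v+65,u-65:u+65,::-1],(400,400),interpolation=2))
cv2.imwrite('pics/s6.png',np.hstack(out))
E
```

```text
clock 8.57 tcp [455.5  13.9  66. ] width 34.6 yaw of tool y -89.96 z axis [ 5.e-04  0.e+00 -1.e+00]
togo tool [197.4 190.   46.1]
```

View pics/s6.png

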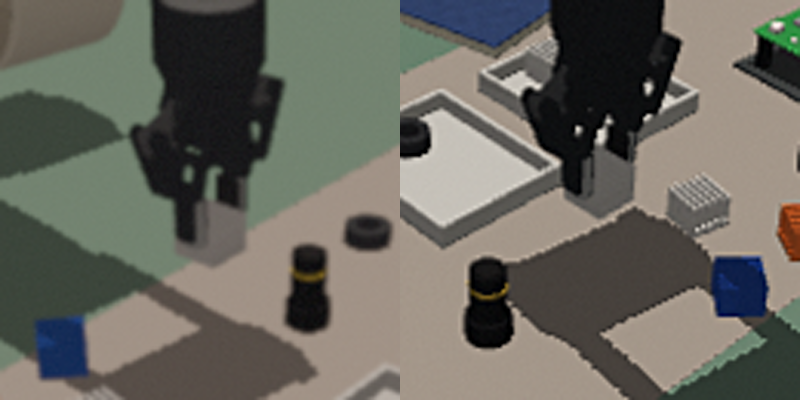

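The heat sink is held level with its underside just below the tips. It was gripped at reported z = -26, so on the tray floor it belongs at -21. Carrying it to the tray.

Call:
carry_out(moves=[[33,32,0,0,0,0,30],[33,32,0,0,0,0,30],[33,32,0,0,0,0,30],[33,32,0,0,0,0,30],[33,31,0,0,0,0,30],[33,31,0,0,0,0,30],[0,0,25,0,0,0,30],[0,0,25,0,0,0,30]])

```text
clock: 9.68
ee_pos: [653.5, -176.6, 14.4]
orientation: [[1.0, 0.003, -0.0], [0.003, -1.0, 0.0], [-0.0, -0.0, -1.0]]
wrist_force: [-0.2, -0.5, -0.8]
width: 34.5
finger_force: 60.0
```

Call:
carry_out(moves=[[0,0,20,0,0,0,30],[0,0,8,0,0,0,30],[0,0,6,0,0,0,30],[0,0,0,0,0,0,30],[0,0,0,0,0,0,30]])

```text
clock: 10.3
ee_pos: [653.7, -176.2, -17.7]
orientation: [[1.0, 0.0, 0.001], [0.0, -1.0, -0.0], [0.001, 0.0, -1.0]]
wrist_force: [0.1, 0.2, -0.8]
width: 34.9
finger_force: 60.0
```

Call:
carry_out(moves=[[0,0,2,0,0,0,30],[0,0,0,0,0,0,30]])

```text
clock: 10.55
ee_pos: [653.3, -176.1, -20.5]
orientation: [[1.0, -0.0, -0.0], [-0.0, -1.0, 0.0], [-0.0, -0.0, -1.0]]
wrist_force: [0.1, -0.0, -0.2]
width: 34.7
finger_force: 60.0
```

Call:
carry_out(moves=[[0,0,1,0,0,0,30],[0,0,0,0,0,0,30]])

```text
clock: 10.8
ee_pos: [653.4, -176.2, -20.8]
orientation: [[1.0, -0.0, 0.0], [-0.0, -1.0, -0.0], [0.0, 0.0, -1.0]]
wrist_force: [-3.0, 1.6, 6.5]
width: 34.7
finger_force: 60.8
```

Contact at -20.8 with 6.5 N. Releasing, then going on to the second heat sink.

Call:
carry_out(moves=[[0,0,0,0,0,0,55],[0,0,0,0,0,0,55],[0,0,0,0,0,0,55],[0,0,-15,0,0,0,55],[0,0,-35,0,0,0,60],[0,0,-35,0,0,0,60],[-48,-15,0,0,0,0,60],[-48,-15,0,0,0,0,60]])

```text
clock: 11.8
ee_pos: [556.5, -145.9, 64.7]
orientation: [[1.0, -0.0, 0.001], [-0.0, -1.0, -0.0], [0.001, 0.0, -1.0]]
wrist_force: [-0.0, 0.5, 0.5]
width: 59.7
finger_force: 0.0
```

Call:
carry_out(moves=[[-48,-15,0,0,0,0,60],[-47,-14,0,0,0,0,60],[0,0,0,0,0,10,60],[0,0,0,0,0,0,60],[0,0,0,0,0,0,60]])

```text
clock: 12.42
ee_pos: [462.9, -117.3, 64.0]
orientation: [[0.985, -0.17, 0.001], [-0.17, -0.985, -0.0], [0.001, 0.0, -1.0]]
wrist_force: [0.6, 0.3, 0.7]
width: 59.9
finger_force: 0.0
```

```bash
python3 - <<'E'
from h import *
togo(462,-117,-26);im,i=snap('wrist','w7.png')
# two crops: tool frame view
cv2.imwrite('pics/w7.png',im[:,:,::-1]);print(np.round(i['T'],3).tolist())
E
```

```text
clock 12.43 tcp [ 462.9 -117.3   64. ] width 59.9 yaw of tool y -99.79 z axis [ 6.e-04 -2.e-04 -1.e+00]
togo tool [-1.  -0.2 90. ]
[[-0.169, 0.951, 0.258, 528.967], [-0.986, -0.164, -0.043, -129.521], [0.001, -0.261, 0.965, 245.336], [0.0, 0.0, 0.0, 1.0]]
```

View pics/w7.png

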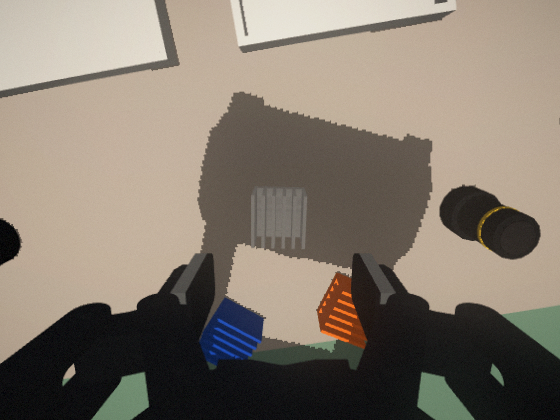

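w7 shows the heat sink at (279,217), square and centred. The nearest orange corner (335,272) is about 36 mm behind the finger line, so it is clear.

Call:
carry_out(moves=[[-1,0,30,0,0,0,60],[0,0,30,0,0,0,60],[0,0,20,0,0,0,60],[0,0,9,0,0,0,60],[0,0,0,0,0,0,60],[0,0,0,0,0,0,30],[0,0,0,0,0,0,30],[0,0,0,0,0,0,30]])

```text
clock: 13.48
ee_pos: [462.1, -117.2, -24.4]
orientation: [[0.985, -0.174, 0.002], [-0.174, -0.985, -0.001], [0.002, 0.0, -1.0]]
wrist_force: [-1.9, 1.0, 6.3]
width: 34.6
finger_force: 60.7
```

Call:
carry_out(moves=[[0,0,0,0,0,0,30],[0,0,-5,0,0,0,30],[0,0,-20,0,0,0,30],[0,0,-30,0,0,0,30],[0,0,-35,0,0,0,30],[0,0,0,0,0,-10,30],[0,0,0,0,0,0,30]])

```text
clock: 14.35
ee_pos: [461.5, -117.0, 65.1]
orientation: [[1.0, -0.001, 0.001], [-0.001, -1.0, -0.0], [0.001, 0.0, -1.0]]
wrist_force: [0.0, -1.0, -0.7]
width: 34.5
finger_force: 59.8
```

```bash
python3 - <<'E'
from h import *
togo(608,-176,-16)
E
```

```text
clock 14.35 tcp [ 461.5 -117.    65.1] width 34.5 yaw of tool y -90.04 z axis [ 9.e-04 -3.e-04 -1.e+00]
togo tool [146.4  58.9  81.3]
```

Call:
carry_out(moves=[[37,15,0,0,0,0,30],[37,15,0,0,0,0,30],[37,15,0,0,0,0,30],[36,14,0,0,0,0,30],[0,0,30,0,0,0,30],[0,0,30,0,0,0,30],[0,0,19,0,0,0,30],[0,0,3,0,0,0,30]])

```text
clock: 15.35
ee_pos: [607.7, -175.7, -18.7]
orientation: [[1.0, -0.002, -0.002], [-0.002, -1.0, 0.001], [-0.002, -0.001, -1.0]]
wrist_force: [1.2, -0.7, 0.4]
width: 34.4
finger_force: 59.9
```

Call:
carry_out(moves=[[0,0,1,0,0,0,30],[0,0,1,0,0,0,30],[0,0,0,0,0,0,30]])

```text
clock: 15.72
ee_pos: [608.7, -176.1, -18.8]
orientation: [[1.0, -0.0, 0.001], [-0.0, -1.0, -0.0], [0.001, 0.0, -1.0]]
wrist_force: [-0.2, 0.1, -0.7]
width: 34.7
finger_force: 59.9
```

Call:
carry_out(moves=[[0,0,1,0,0,0,30],[0,0,0,0,0,0,30]])

```text
clock: 15.98
ee_pos: [608.7, -176.1, -19.4]
orientation: [[1.0, -0.0, 0.001], [-0.0, -1.0, -0.0], [0.001, 0.0, -1.0]]
wrist_force: [-4.8, 1.5, 11.0]
width: 35.0
finger_force: 61.1
```

Contact again. Releasing, then to the post at about (441,-246).

Call:
carry_out(moves=[[0,0,0,0,0,0,55],[0,0,0,0,0,0,55],[0,0,0,0,0,0,55],[0,0,-15,0,0,0,55],[0,0,-40,0,0,0,60],[0,0,-40,0,0,0,60],[-42,17,0,0,0,0,60],[-42,18,0,0,0,0,60]])

```text
clock: 16.98
ee_pos: [523.7, -211.2, 75.9]
orientation: [[1.0, 0.001, 0.001], [0.001, -1.0, -0.001], [0.001, 0.001, -1.0]]
wrist_force: [-1.2, -0.9, -0.5]
width: 60.0
finger_force: 0.0
```

Call:
carry_out(moves=[[-42,17,0,0,0,0,60],[-42,18,0,0,0,0,60],[0,0,0,0,0,0,60],[0,0,0,0,0,0,60]])

```text
clock: 17.48
ee_pos: [440.9, -246.2, 75.5]
orientation: [[1.0, -0.001, 0.001], [-0.001, -1.0, -0.001], [0.001, 0.001, -1.0]]
wrist_force: [0.1, -0.1, -0.4]
width: 60.1
finger_force: 0.0
```

```bash
python3 - <<'E'
from h import *
togo(441,-246,-8);im,i=snap('wrist','w8.png');im=im[:,:,::-1]
d=(im.max(2)<75).astype(np.uint8);d[250:]=0
for c in cv2.findContours(d,0,2)[0]:
    if cv2.contourArea(c)>300: print(cv2.boundingRect(c))
E
```

```text
clock 17.48 tcp [ 440.9 -246.2   75.5] width 60.1 yaw of tool y -90.04 z axis [ 1.3e-03 -7.0e-04 -1.0e+00]
togo tool [ 0.  -0.2 83.5]
(262, 183, 50, 67)
(452, 74, 29, 26)
(404, 0, 35, 127)
```

View pics/w8.png

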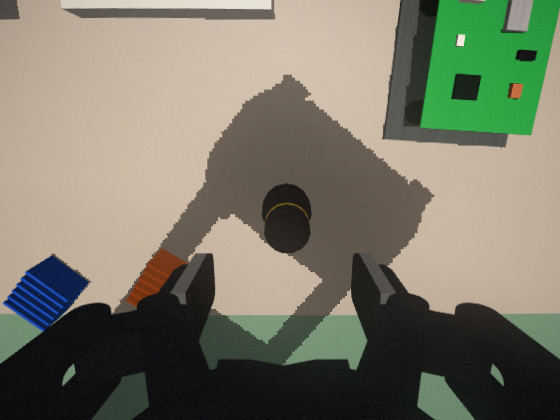

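w8 shows the post top at (288,230), about 3 mm to the right of the finger centre. The orange decoy (157,275) and the board are clear. Descending with a 3 mm correction.

Call:
carry_out(moves=[[1,3,0,0,0,0,60],[0,0,30,0,0,0,60],[0,0,30,0,0,0,60],[0,0,20,0,0,0,60],[0,0,3,0,0,0,60],[0,0,0,0,0,0,20],[0,0,0,0,0,0,20],[0,0,0,0,0,0,20]])

```text
clock: 18.52
ee_pos: [442.0, -249.3, -7.5]
orientation: [[1.0, -0.0, 0.001], [-0.0, -1.0, -0.001], [0.001, 0.001, -1.0]]
wrist_force: [-0.1, 1.4, 7.0]
width: 26.0
finger_force: 58.9
```

Call:
carry_out(moves=[[0,0,0,0,0,0,20],[0,0,0,0,0,0,20]])

```text
clock: 18.77
ee_pos: [442.0, -249.3, -7.5]
orientation: [[1.0, -0.0, 0.001], [-0.0, -1.0, -0.001], [0.001, 0.001, -1.0]]
wrist_force: [-0.6, 2.5, 7.9]
width: 26.2
finger_force: 58.9
```

Call:
carry_out(moves=[[0,0,-5,0,0,0,20],[0,0,-30,0,0,0,20],[0,0,-30,0,0,0,20],[0,0,-30,0,0,0,20],[23,-42,0,0,0,0,20],[23,-42,0,0,0,0,20],[23,-42,0,0,0,0,20],[23,-42,0,0,0,0,20]])

```text
clock: 19.77
ee_pos: [534.0, -79.5, 87.1]
orientation: [[1.0, -0.0, 0.001], [-0.0, -1.0, -0.0], [0.001, 0.0, -1.0]]
wrist_force: [1.6, -0.4, -1.1]
width: 25.7
finger_force: 59.1
```

Call:
carry_out(moves=[[23,-42,0,0,0,0,20],[23,-42,0,0,0,0,20],[23,-42,0,0,0,0,20],[23,-42,0,0,0,0,20],[23,-42,0,0,0,0,20],[22,-42,0,0,0,0,20],[0,0,0,0,0,0,20],[0,0,0,0,0,0,20]])

```text
clock: 20.78
ee_pos: [670.1, 170.7, 86.5]
orientation: [[1.0, 0.0, -0.0], [0.0, -1.0, -0.0], [-0.0, 0.0, -1.0]]
wrist_force: [-0.2, -0.5, 0.3]
width: 25.6
finger_force: 59.1
```

```bash
python3 - <<'E'
from h import *
togo(670,171.5,0)
E
```

```text
clock 20.77 tcp [670.1 170.7  86.5] width 25.6 yaw of tool y -89.99 z axis [-5.e-04 -2.e-04 -1.e+00]
togo tool [-0.1 -0.8 86.5]
```

Call:
carry_out(moves=[[0,0,30,0,0,0,20],[0,0,30,0,0,0,20],[0,0,20,0,0,0,20],[0,0,6,0,0,0,20],[0,0,1,0,0,0,20],[0,0,1,0,0,0,20],[0,0,0,0,0,0,20]])

```text
clock: 21.65
ee_pos: [670.8, 171.1, -0.7]
orientation: [[1.0, -0.0, 0.001], [-0.0, -1.0, 0.0], [0.001, -0.0, -1.0]]
wrist_force: [-0.2, 0.1, -1.0]
width: 25.7
finger_force: 59.2
```

Call:
carry_out(moves=[[0,0,1,0,0,0,20],[0,0,0,0,0,0,20]])

```text
clock: 21.9
ee_pos: [670.5, 171.0, -2.3]
orientation: [[1.0, -0.0, 0.0], [-0.0, -1.0, 0.0], [0.0, -0.0, -1.0]]
wrist_force: [-0.6, -0.5, -0.3]
width: 25.8
finger_force: 59.2
```

Call:
carry_out(moves=[[0,0,1,0,0,0,20],[0,0,0,0,0,0,20]])

```text
clock: 22.15
ee_pos: [670.7, 171.2, -2.4]
orientation: [[1.0, -0.0, 0.001], [-0.0, -1.0, 0.0], [0.001, -0.0, -1.0]]
wrist_force: [-4.1, -0.7, 9.7]
width: 25.7
finger_force: 60.5
```

Contact. Releasing and going to the second post at about (478,100).

Call:
carry_out(moves=[[0,0,0,0,0,0,55],[0,0,0,0,0,0,55],[0,0,0,0,0,0,55],[0,0,-15,0,0,0,55],[0,0,-35,0,0,0,60],[0,0,-35,0,0,0,60],[-48,18,0,0,0,0,60],[-48,18,0,0,0,0,60]])

```text
clock: 23.15
ee_pos: [573.6, 134.7, 82.7]
orientation: [[1.0, 0.0, 0.001], [0.0, -1.0, 0.0], [0.001, -0.0, -1.0]]
wrist_force: [-0.4, 0.3, 0.2]
width: 60.2
finger_force: 0.0
```

Call:
carry_out(moves=[[-48,18,0,0,0,0,60],[-48,17,0,0,0,0,60],[0,0,0,0,0,0,60],[0,0,0,0,0,0,60]])

```text
clock: 23.65
ee_pos: [479.4, 100.2, 82.7]
orientation: [[1.0, -0.0, 0.002], [-0.0, -1.0, 0.0], [0.002, -0.0, -1.0]]
wrist_force: [0.4, -0.2, 0.7]
width: 59.9
finger_force: 0.0
```

```bash
python3 - <<'E'
from h import *
im,i=snap('wrist','w9.png')
h=cv2.cvtColor(im,cv2.COLOR_RGB2HSV)
m=cv2.inRange(h,(18,120,70),(35,255,255));m[300:]=0;m[:,:200]=0;m[:,370:]=0
ys,xs=np.nonzero(m);print(len(xs),xs.min(),xs.max(),ys.min(),ys.max())
d=(im.max(2)<50).astype(np.uint8);d[252:]=0
for c in cv2.findContours(d,0,2)[0]:
    if cv2.contourArea(c)>300: print(cv2.boundingRect(c))
xm=(xs.min()+xs.max())/2
print('yellow ring near edge mid',cast(i,[(xm,ys.min())],50))
togo(478,100,-8)
E
```

```text
85 257 300 204 225
(88, 232, 47, 20)
(257, 206, 44, 46)
(255, 185, 48, 38)
yellow ring near edge mid [[491.59436649 101.53493549  50.        ]]
clock 23.7 tcp [479.5 100.2  82.4] width 60.0 yaw of tool y -90.01 z axis [ 1.5e-03  2.0e-04 -1.0e+00]
togo tool [-1.7  0.3 90.4]
```

The yellow ring and top disc give a post axis of about (478,101.5), which agrees.

Call:
carry_out(moves=[[-2,-1,0,0,0,0,60],[0,0,30,0,0,0,60],[0,0,30,0,0,0,60],[0,0,27,0,0,0,60],[0,0,3,0,0,0,60],[0,0,0,0,0,0,20],[0,0,0,0,0,0,20],[0,0,0,0,0,0,20]])

```text
clock: 24.7
ee_pos: [477.2, 101.2, -7.3]
orientation: [[1.0, -0.0, 0.002], [-0.0, -1.0, 0.0], [0.002, -0.0, -1.0]]
wrist_force: [-0.5, 1.9, 8.0]
width: 25.6
finger_force: 58.7
```

Call:
carry_out(moves=[[0,0,0,0,0,0,20],[0,0,-5,0,0,0,20],[0,0,-30,0,0,0,20],[0,0,-30,0,0,0,20],[0,0,0,0,0,0,20]])

```text
clock: 25.32
ee_pos: [477.7, 101.1, 59.0]
orientation: [[1.0, -0.0, 0.004], [-0.0, -1.0, 0.0], [0.004, -0.0, -1.0]]
wrist_force: [-0.1, -0.2, -1.0]
width: 25.7
finger_force: 59.0
```

```bash
python3 - <<'E'
from h import *
togo(625,175.5,-2.5)
E
```

```text
clock 25.32 tcp [477.7 101.1  59. ] width 25.7 yaw of tool y -90.01 z axis [ 4.e-03  2.e-04 -1.e+00]
togo tool [147.  -74.4  62.1]
```

Call:
carry_out(moves=[[49,-25,0,0,0,0,20],[49,-25,0,0,0,0,20],[49,-24,0,0,0,0,20],[0,0,0,0,0,0,20],[0,0,30,0,0,0,20],[0,0,24,0,0,0,20],[0,0,5,0,0,0,20],[0,0,0,0,0,0,20]])

```text
clock: 26.32
ee_pos: [622.7, 174.8, -2.5]
orientation: [[1.0, -0.0, -0.001], [-0.0, -1.0, 0.0], [-0.001, -0.0, -1.0]]
wrist_force: [-1.0, -0.1, -0.4]
width: 25.9
finger_force: 59.9
```

Call:
carry_out(moves=[[0,0,2,0,0,0,20],[0,0,0,0,0,0,20]])

```text
clock: 26.58
ee_pos: [623.3, 174.8, -2.8]
orientation: [[1.0, -0.0, 0.001], [-0.0, -1.0, 0.0], [0.001, -0.0, -1.0]]
wrist_force: [-8.6, -2.5, 20.3]
width: 25.7
finger_force: 62.5
```

Call:
carry_out(moves=[[0,0,1,0,0,0,20],[0,0,0,0,0,0,20]])

```text
clock: 26.82
ee_pos: [623.5, 174.8, -2.8]
orientation: [[1.0, -0.0, 0.001], [-0.0, -1.0, 0.0], [0.001, -0.0, -1.0]]
wrist_force: [-13.2, -3.0, 32.4]
width: 25.6
finger_force: 63.7
```

The post is down and pressed a little, so I'll ease off, release and go to the ring.

Call:
carry_out(moves=[[0,0,-2,0,0,0,20],[0,0,0,0,0,0,20],[0,0,0,0,0,0,55],[0,0,0,0,0,0,55],[0,0,0,0,0,0,55],[0,0,-15,0,0,0,55],[0,0,-35,0,0,0,60],[0,0,-35,0,0,0,60]])

```text
clock: 27.82
ee_pos: [623.4, 175.0, 83.5]
orientation: [[1.0, -0.0, 0.0], [-0.0, -1.0, 0.0], [0.0, -0.0, -1.0]]
wrist_force: [-0.0, -0.5, 0.5]
width: 60.1
finger_force: 0.0
```

Call:
carry_out(moves=[[-47,-16,0,0,0,0,62],[-47,-16,0,0,0,0,62],[-47,-16,0,0,0,0,62],[-46,-16,0,0,0,0,62],[0,0,0,0,0,0,62],[0,0,0,0,0,0,62]])

```text
clock: 28.58
ee_pos: [437.1, 239.2, 82.6]
orientation: [[1.0, 0.0, 0.002], [0.0, -1.0, 0.0], [0.002, -0.0, -1.0]]
wrist_force: [0.1, 0.8, -0.7]
width: 62.0
finger_force: 0.0
```

```bash
python3 - <<'E'
from h import *
im,i=snap('wrist','w10.png')
d=(im.max(2)<80).astype(np.uint8);d[252:]=0;d[:,:215]=0;d[:,350:]=0
for c in cv2.findContours(d,0,2)[0]:
    if cv2.contourArea(c)>300: print(cv2.boundingRect(c))
togo(437,239,-30)
E
```

```text
(251, 180, 56, 57)
clock 28.62 tcp [437.4 239.   82.2] width 62.0 yaw of tool y -90.02 z axis [ 1.1e-03  3.0e-04 -1.0e+00]
togo tool [ -0.5   0.  112.2]
```

View pics/w10.png

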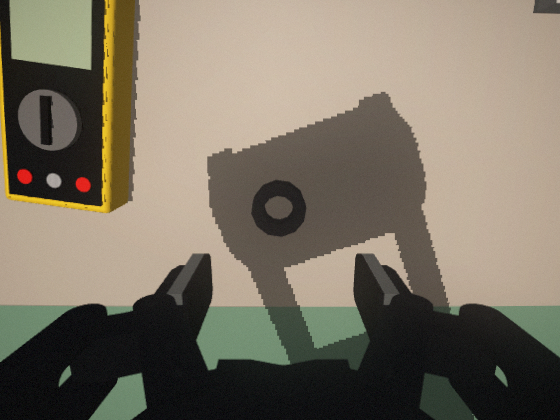

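w10 shows the ring at (279,208) between the fingers, with the multimeter well off to the left. Descending.

Call:
carry_out(moves=[[0,-2,30,0,0,0,62],[0,0,30,0,0,0,62],[0,0,30,0,0,0,62],[0,0,16,0,0,0,62],[0,0,6,0,0,0,62],[0,0,0,0,0,0,62],[0,0,0,0,0,0,62]])

```text
clock: 29.5
ee_pos: [437.1, 241.3, -29.6]
orientation: [[1.0, -0.0, 0.001], [-0.0, -1.0, 0.001], [0.001, -0.001, -1.0]]
wrist_force: [0.0, 0.2, -0.4]
width: 61.9
finger_force: 0.0
```

Call:
carry_out(moves=[[0,0,0,0,0,0,48],[0,0,0,0,0,0,34],[0,0,0,0,0,0,34],[0,0,0,0,0,0,34]])

```text
clock: 30.0
ee_pos: [436.8, 241.2, -29.4]
orientation: [[1.0, -0.0, 0.001], [-0.0, -1.0, 0.0], [0.001, -0.0, -1.0]]
wrist_force: [-5.6, -2.1, 14.5]
width: 37.5
finger_force: 58.3
```

Call:
carry_out(moves=[[0,0,-5,0,0,0,34],[0,0,-30,0,0,0,34],[0,0,-30,0,0,0,34],[0,0,-25,0,0,0,34],[34,41,0,0,0,0,34],[34,41,0,0,0,0,34],[34,41,0,0,0,0,34],[33,41,0,0,0,0,34]])

```text
clock: 31.0
ee_pos: [572.4, 75.6, 59.8]
orientation: [[1.0, -0.0, 0.0], [-0.0, -1.0, 0.0], [0.0, -0.0, -1.0]]
wrist_force: [-0.1, 0.8, -0.2]
width: 37.4
finger_force: 60.3
```

Call:
carry_out(moves=[[33,41,0,0,0,0,34],[33,40,0,0,0,0,34],[0,0,0,0,0,0,34],[0,0,30,0,0,0,34],[0,0,30,0,0,0,34],[0,0,18,0,0,0,34],[0,0,0,0,0,0,34]])

```text
clock: 31.88
ee_pos: [636.6, -3.5, -19.3]
orientation: [[1.0, 0.0, -0.002], [0.0, -1.0, 0.0], [-0.002, -0.0, -1.0]]
wrist_force: [0.3, 0.1, -1.0]
width: 36.9
finger_force: 60.3
```

Call:
carry_out(moves=[[0,0,3,0,0,0,34],[0,0,1,0,0,0,34],[0,0,0,0,0,0,34]])

```text
clock: 32.25
ee_pos: [637.7, -4.0, -21.9]
orientation: [[1.0, -0.0, 0.001], [-0.0, -1.0, 0.0], [0.001, -0.0, -1.0]]
wrist_force: [1.0, -0.1, 0.2]
width: 37.3
finger_force: 60.3
```

Call:
carry_out(moves=[[0,0,1,0,0,0,34],[0,0,0,0,0,0,34]])

```text
clock: 32.5
ee_pos: [637.4, -4.0, -23.4]
orientation: [[1.0, -0.0, 0.0], [-0.0, -1.0, 0.0], [0.0, -0.0, -1.0]]
wrist_force: [0.6, -0.4, -0.7]
width: 36.9
finger_force: 60.3
```

Call:
carry_out(moves=[[0,0,1,0,0,0,34],[0,0,0,0,0,0,34]])

```text
clock: 32.75
ee_pos: [637.5, -4.0, -24.2]
orientation: [[1.0, -0.0, 0.0], [-0.0, -1.0, 0.0], [0.0, -0.0, -1.0]]
wrist_force: [-2.5, 0.1, 3.6]
width: 37.3
finger_force: 60.8
```

Contact at 3.6 N. Releasing, rising clear and backing off.

Call:
carry_out(moves=[[0,0,0,0,0,0,52],[0,0,0,0,0,0,52],[0,0,0,0,0,0,52],[0,0,-15,0,0,0,52],[0,0,-40,0,0,0,52],[0,0,-60,0,0,0,52],[-60,0,-60,0,0,0,52],[-60,0,-40,0,0,0,52]])

```text
clock: 33.75
ee_pos: [540.5, -4.0, 172.1]
orientation: [[1.0, -0.0, 0.002], [-0.0, -1.0, -0.0], [0.002, 0.0, -1.0]]
wrist_force: [-0.2, -1.0, -0.6]
width: 52.1
finger_force: 0.0
```

Call:
carry_out(moves=[[-30,0,0,0,0,0,52],[0,0,0,0,0,0,52],[0,0,0,0,0,0,52]])

```text
clock: 34.12
ee_pos: [511.8, -4.0, 170.0]
orientation: [[1.0, -0.0, 0.001], [-0.0, -1.0, -0.0], [0.001, 0.0, -1.0]]
wrist_force: [0.5, 0.2, -0.8]
width: 52.2
finger_force: 0.0
```

```bash
python3 - <<'E'
from h import *
im,_=snap('scene')
cv2.imwrite('pics/end.png',cv2.resize(im[140:345,200:460,::-1],(780,600),interpolation=2))
E
```

```text
(no output)
```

View pics/end.png

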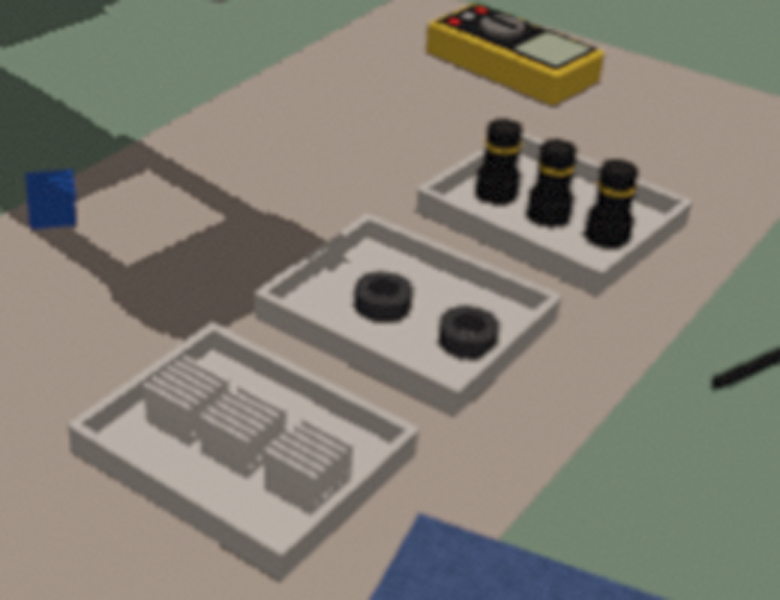

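The picture shows all five parts upright in their trays beside the samples: posts near (500,160) and (552,180), ring (383,297), heat sinks (187,398) and (243,430). The gripper is clear.

```bash
python3 -c "
from workcell import robot
print(robot.finish_job())"
```

```text
the job is handed in; nothing more can be done
None
```

The job is handed in after about 34 s: both posts, both heat sinks and the ring are in their matching trays, set down flat and released, but the hand-in returned no verdict.

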